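# Index the cross-slide vise under the drill guide

## Robot

A 6-joint arm with a two-finger parallel gripper is mounted at the origin on the work surface. World frame = base frame: x ahead of the robot, y to its left, z up, the work surface at z = 0. Lengths are in m, angles in degrees, forces in N, time in s.
With the tool pointing down it reaches from about 0.3 to 0.875 m from the base axis. Payload 6.4 kg.
Tool frame: the origin (TCP) lies midway between the tips of the shut fingers; the grasp point (between the pads) lies 19 mm behind it (manip.grip_point_offset is the distance from the TCP to the grasp point, in m); z points along the fingers, y is the line along which they close (so a half turn about z gives the same grasp; the last joint's range is limited). The gripper opens to 85 mm and grips with 20 to 120 N. Pads are 22 mm wide; open, the fingers measure 114 mm over their backs; the gripper's body (76 mm by 85 mm) begins 54 mm behind the grasp point. The pads swing forward as they close: fully open they stand 13 mm farther back than shut.
Start: joints at [-86.477, 10.359, 92.074, -0, 77.567, -11.82], TCP at [0.152, -0.555, 0.231] pointing down, gripper open.
Joint ranges: [-171.53, 171.53], [-51.25, 118.39], [17.06, 147.69], [-65.23, 245.23], [0, 150.52], [-178.68, 178.68]. Speed limits (degrees/s): [147.25, 147.25, 172.46, 180, 180, 180].

## Interface

Orientations are given as a 3x3 rotation matrix whose columns are the frame's x, y, z axes.
In Python, from bench import monitor, cams, manip gives the robot as it stands.
- The arm moves only by the tool play_rows, never from a script. Its argument "deltas" is one flat list of numbers, 7 for each row, row after row: the opening, from 0 (shut) to 1 (fully open), then the shift along the tool's x, y, z normalised to -1 to 1, where 1 is 1000 mm, then the turn, a rotation vector about the tool's x, y, z normalised to -1 to 1, where 1 is 90 degrees. In form: [gripper, tx, ty, tz, wx, wy, wz, gripper, tx, ty, tz, wx, wy, wz, ...]. A call has 1 to 5 rows; each row is the pose to reach, as a shift and turn from the pose commanded when the call began, along the tool's axes at that moment; what a row does not reach only later rows make up. A row lasts 1/10 s, in which the tool goes at most 50 mm and 8.59 degrees, less where a joint would pass 70% of its speed; a pose out of reach is approached as far as the arm can. A call with a number of a shift or a turn outside -1 to 1 is refused whole. A call with a gripper value outside its range is refused whole. The fingers move at their own pace and stop on an object; "newtons" is the grip in N (left out, the last holds). Time passes only in rows, so rows that repeat a pose let the fingers close. It gives the time, the measured TCP pose, the force, the opening and the grip force at its end, in the units of the state.
- monitor.observe(): the state, without advancing time (a new reading comes with each control period).
- cams.get_image(name): name is "side" or "top" or "wrist"; returns (picture, depth): 400x640x3 uint8, red, green, blue; 400x640 float32, m along the optical axis (not along the pixel's ray), 0 where there is no reading.
- cams.calibration(name): a dict with "K" (3x3 intrinsics, pixels), "rvec" (rotation vector, rad) and "tvec" (3), from world to camera coordinates, as OpenCV has them; the wrist camera has in their place "T_tool_cam" (4x4, takes a point from camera to tool coordinates, whose origin is the TCP and whose axes are the flange's). Camera axes: x right, y down, z forward; pixel columns grow to the right and rows downward; lengths in m; the calibration is good to about 2 mm. A picture is of the moment at which its call begins: read the wrist's pose just before it. calibration takes no time and is no camera call.
- manip.sign_off(): hands the job in; it is judged then, once.
Trained networks look in the newest picture that a camera, given by its name, has taken for a name from the list of things; names that differ only in an ending like _2 or _b are one class to them, and where a whole thing is asked for, a point or a joint stands for the part that bears it (a point fixed in the world has none). Each returns a list of dicts, best first, with "p" (0 to 1); they miss things now and then, are a little off and sometimes report something else, mostly with a low value. They report only what shows in the picture. A call takes as long as a camera call. They do not tell look-alikes from the thing itself.
- cams.find_in(camera, label): "at" ([column, row] in pixels, amid what is visible of it).
- cams.silhouettes(camera, label): "pixels" (400x640 bool, what is visible of it) and "at" ([column, row] in pixels, amid what is visible of it).
The state is a dict: "t": time; "q": joint angles; "qd": joint speeds; "tau": joint torques, N m; "position": TCP position; "tool_rot": TCP orientation; "wrist_force": force on the tool from outside, world axes, zero at the start; "torque": the same for the moment, N m; "opening": finger opening in m; "grasp_force": force on a finger pad.
Only numpy, scipy, OpenCV 4.12 (cv2) and the standard library are available. Lean on these libraries where they do the work, as an engineer would, in place of code of your own. Each camera call takes 0.05 s, during which the arm holds its last target. There are 200 camera calls.

## Task

The loose hold-down clamp lying across the gate is in the way: lay it flat in the steel tray beside the unit. Then bring the small vise from its parking slot to the station under the white drill guide bushing: swing the keeper hook clear, take the black lever through the zigzag gate and push it fully home in the slot that puts the vise jaws straight under the bushing. Swing the keeper hook back fully shut across the empty parking slot and let go; leave the mallet, countersink, file and oil bottle where they are.

Things in the scene. Friction and masses are not known exactly. Their poses are not given: they have to be found in the camera images.
- bed: Fixed cross-slide unit, about 300 x 280 mm. Its frame D: origin on the counter (z = 0) below the gate's middle, x away from the robot along the long slots, y to the left along the dovetail slide, turned by the unit's yaw. The gate is a level steel plate, top at z = 62 mm, D x -82 to 58, y -168 to 98 mm, cut by one zigzag of joined 19 mm slots; the lever's 12 mm stem has 3.5 mm play a side.
- park (a point): Closed end of the parking slot on the gate's top, D (-60, -105) mm. Slot centre lines in D, mm (x, y): parking slot (-60, -105) to (0, -105); then (0, -105) to (0, -60); slot along x at y = -60 from x = -40 to 30; then (-40, -60) to (-40, 0); slot along x at y = 0 from x = -40 to 30; then (0, 0) to (0, 60); then (0, 60) to (30, 60). The stem's axis can go 1.5 mm beyond dead ends.
- station1 (a point): Station 1: far closed end of the slot at D y = -60, at D (30, -60) mm on the gate's top (where the lever's axis comes). Reached from the parking slot by (0, -105), (0, -60), (30, -60).
- station2 (a point): Station 2: far closed end of the slot at D y = 0, at D (30, 0) mm. Reached by (0, -105), (0, -60), (-40, -60), (-40, 0), (30, 0).
- station3 (a point): Station 3: far closed end of the slot at D y = 60, at D (30, 60) mm. Reached as station 2 as far as (0, 0), then (0, 60), (30, 60).
- stud1 (a point): Top, z = 107 mm, of the 10 mm upright stud of a steel hold-down clamp fixed on the gate plate between stations 1 and 2, at D (46, -30) mm: an obstacle. Its strap is 40 x 18 mm, low (to z = 70 mm), along D x.
- stud2 (a point): The same for the other hold-down clamp, between stations 2 and 3, at D (46, 30) mm, top at z = 107 mm.
- strap (a point): Centre of the loose hold-down clamp, a plain dark steel strap 130 x 28 x 12 mm (0.32 kg) with a 10 mm higher, 20 mm long heel at its -x end; its x is its length. It starts flat on the gate plate (underside at z = 62 mm), over the slots round D (-36, 20) mm, its length within 12 degrees of D's y, its heel towards -y.
- tray: Fixed open steel tray on the counter to the left of the unit, outside 200 mm (its x) x 120 mm (its y) x 30 mm high, walls and floor 4 mm. Origin at the centre of its underside, about D (40, 200) mm; its x within 9 degrees of D's x.
- saddle (a joint): Position (m) of vise and lever along D's y: the D y of the lever's axis, about -0.105 when parked. Slides with about 2.5 N friction and stays where it is left.
- ram (a joint): Position (m) of vise and lever along D's x: the D x of the lever's axis. Starts between -0.060 and -0.043 (parked); about 0.030 when home in a station. About 2.5 N friction, stays where it is left.
- lever (a point): Centre of the lever's upright black round grip, 24 mm in diameter, 60 mm tall (z 82 to 142 mm), on a 12 mm stem. It stays upright and moves only level, along D's x and y. The vise is fixed to it, 155 mm farther along D's x; together they weigh about 0.9 kg, carried by the slide.
- jaws (a point): Top centre of the aluminium bar clamped in the vise jaws, z = 82 mm, 155 mm from the lever's axis along D's x and 1.5 mm along y. The vise is 70 x 56 mm, about 80 mm high.
- bushing (a point): Centre of the white nylon drill guide bushing, a ring 36 mm across and 34 mm high (z 96 to 130 mm) on the arm of a fixed post 134 mm tall. It stands over one of the stations, 154 mm beyond its end along D's x; its D y (-60, 0 or 60 mm) tells which. At the other two stand a post with a shorter bare arm and a low work stop.
- hook (a joint): Angle (rad) of the keeper hook, a flat bar just over the gate plate (z 65 to 73 mm) that swings level about its pin. 0 = shut: the head reaches 68 mm in +y of D from the pin, across the parking slot, and holds the lever in; starts at 0 to 0.1. Grows to 1.75 as the head swings to +x (clockwise from above); past 1.1 the slot is clear. About 1.2 N at the grip; stays where it is left.
- pin (a point): The keeper hook's upright pivot pin, at D (-12, -150) mm on the gate.
- grip (a point): Centre of the hook's upright round steel grip, 18 mm in diameter, 54 mm tall (z 73 to 127 mm), on the hook's tail, 50 mm from the pin. At hook angle q it stands at D (-12 - 50 sin q, -150 - 50 cos q) mm: as the hook opens it moves towards the robot.
- mallet: The grey rubber mallet, a loose bystander on the counter beside the unit: lying, 250 mm long, head 90 x 56 mm, 60 mm high. Origin at the underside. Not to be disturbed.
- countersink: The blue-handled countersink, a loose bystander on the counter beside the unit: lying, 150 mm long, 28 mm high. Origin at the underside. Not to be disturbed.
- file: The file, a loose bystander on the counter beside the unit: lying, 235 mm long, 24 mm high. Origin at the underside. Not to be disturbed.
- oilcan: The oil bottle, a loose bystander on the counter beside the unit: standing, 52 mm in diameter, 100 mm tall. Origin at the underside. Not to be disturbed.
Mind the look-alikes: they are no part of the job. What is shaped like the part that bears strap but brown or yellow is not meant.

How it is judged:
By the outcome, as a careful person would: the job done as asked, in the order asked, and still so for the second after the job is handed in, with the robot touching nothing.
It also fails if it takes over 72 s, if anything falls off the work surface, if the arm or the gripper's body presses on something with over 40 N, if the wrist force passes 120 N, or if a joint passes its speed limit or range.

## Working session

There is one attempt and no reset: what is moved stays moved. The work goes in short steps, Python scripts to look and compute and a tool call to move; the robot and the scene stay as the last step left them, time stands still between calls to the robot, and variables do not carry over. Pictures are saved under pics/ and viewed, at most 10 in all, crops included, and the job is handed in when it is done.

Besides the shell and the picture viewer there is one more tool, called after "Emit:" as name(argument=value, ...) on one line, values as JSON. play_rows: Moves the arm, as the interface text tells. Its arguments: {"type":"object","properties":{"deltas":{"type":"array"},"newtons":{"type":"number"}},"required":["deltas"]}

```bash
ls; mkdir -p pics; cat > h.py <<'E'
import numpy as np, cv2
from bench import monitor, cams, manip
def cal(n):
    c=cams.calibration(n); K=np.array(c["K"])
    if "T_tool_cam" in c:
        s=monitor.observe(); T=np.eye(4); T[:3,:3]=np.array(s["tool_rot"]).reshape(3,3); T[:3,3]=s["position"]
        return K, T@np.array(c["T_tool_cam"])
    R=cv2.Rodrigues(np.array(c["rvec"],float))[0]; t=np.array(c["tvec"],float).ravel()
    M=np.eye(4); M[:3,:3]=R.T; M[:3,3]=-R.T@t
    return K,M
def ray(K,M,u,v):
    d=M[:3,:3]@np.linalg.inv(K)@np.array([u,v,1.]); return M[:3,3],d
def atz(K,M,u,v,z):
    o,d=ray(K,M,u,v); return o+d*(z-o[2])/d[2]
def cloud(K,M,D):
    v,u=np.mgrid[:400,:640]; P=np.stack([u,v,np.ones_like(u)],-1)@np.linalg.inv(K).T*D[...,None]
    return P@M[:3,:3].T+M[:3,3]
def proj(K,M,p):
    q=K@(M[:3,:3].T@(np.array(p)-M[:3,3])); return q[:2]/q[2]
E
cat > a.py <<'E'
from h import *
for n in ("top","side"):
    K,M=cal(n); I,D=cams.get_image(n); cv2.imwrite(f"pics/{n}0.png",I[...,::-1]); np.savez(f"{n}0.npz",I=I,D=D,K=K,M=M)
    P=cloud(K,M,D)
    for l in ("bed","strap","tray","lever","grip","bushing","stud1","jaws","mallet","countersink","file","oilcan"):
        for r in cams.silhouettes(n,l)[:3]:
            m=r["pixels"]&(D>0); 
            print(n,l,round(r["p"],2),np.round(r["at"]),m.sum(),np.round(np.median(P[m],0),3) if m.any() else "")
print(monitor.observe())
E
python3 a.py
```

```text
pics
top bed 0.72 [374. 220.] 354 [ 0.509 -0.088  0.074]
top bed 0.7 [332. 188.] 11084 [0.584 0.019 0.036]
top strap 0.86 [308. 228.] 627 [0.486 0.069 0.074]
top strap 0.81 [185. 254.] 559 [0.415 0.403 0.012]
top strap 0.7 [411. 294.] 616 [ 0.321 -0.193  0.013]
top tray 0.86 [240. 187.] 3618 [0.584 0.265 0.005]
top tray 0.28 [322. 127.] 467 [0.741 0.053 0.121]
top lever 0.8 [356. 184.] 876 [ 0.605 -0.044  0.079]
top grip 0.89 [370. 219.] 405 [ 0.509 -0.089  0.074]
top bushing 0.94 [319. 128.] 486 [0.744 0.052 0.121]
top bushing 0.62 [370. 218.] 342 [ 0.509 -0.084  0.074]
top stud1 0.58 [333. 188.] 11076 [0.585 0.019 0.036]
top jaws 0.96 [358. 181.] 960 [ 0.602 -0.044  0.078]
top jaws 0.37 [373. 218.] 365 [ 0.509 -0.087  0.074]
top jaws 0.24 [240. 187.] 3502 [0.583 0.265 0.004]
top mallet 0.9 [441. 194.] 1398 [ 0.582 -0.266  0.049]
top countersink 0.97 [347. 272.] 439 [ 0.379 -0.026  0.024]
top countersink 0.31 [357. 177.] 1180 [ 0.614 -0.044  0.075]
top file 0.72 [331. 191.] 11107 [0.585 0.019 0.036]
top file 0.65 [266. 276.] 838 [0.364 0.187 0.013]
top oilcan 0.9 [401. 161.] 413 [ 0
[... 1029 characters left out ...]
e-04,
        7.75676872e+01, -1.18195910e+01]), 'qd': array([ 0.01202481,  0.05429651,  0.04530277,  0.08165645, -0.16797506,
       -0.10567663]), 'tau': array([-4.32382603e-04, -4.44851303e+01, -3.51670182e+01, -2.91564884e-04,
        9.74256764e-04,  1.42508011e-06]), 'position': array([ 0.15217082, -0.55450343,  0.23128146]), 'tool_rot': array([[ 9.64357783e-01,  2.64601711e-01,  3.84382869e-06],
       [ 2.64601711e-01, -9.64357783e-01,  3.33785880e-05],
       [ 1.25388576e-05, -3.11718175e-05, -9.99999999e-01]]), 'wrist_force': array([-0.34059927, -0.36097982,  0.87958157]), 'torque': array([-0.05509317, -0.00306454, -0.03704534]), 'grasp_force': 0.0, 'opening': 0.08550850101963646}
```

```bash
python3 - <<'E'
import numpy as np,cv2
I=cv2.imread("pics/top0.png"); cv2.imwrite("pics/tc.png",cv2.resize(I[90:310,170:470],(800,587),interpolation=cv2.INTER_CUBIC))
I=cv2.imread("pics/side0.png"); cv2.imwrite("pics/sc.png",cv2.resize(I[100:400,200:500],(600,600),interpolation=cv2.INTER_CUBIC))
E
```

```text
(no output)
```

View pics/tc.png

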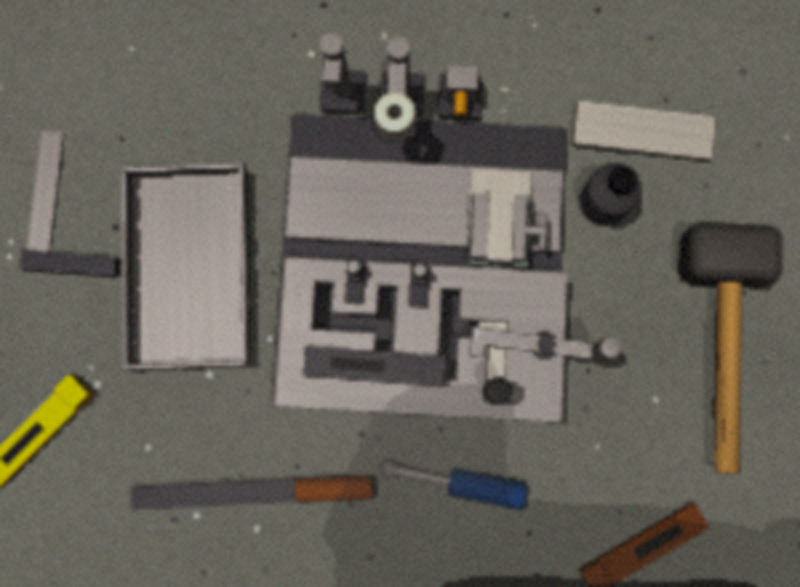

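View pics/sc.png

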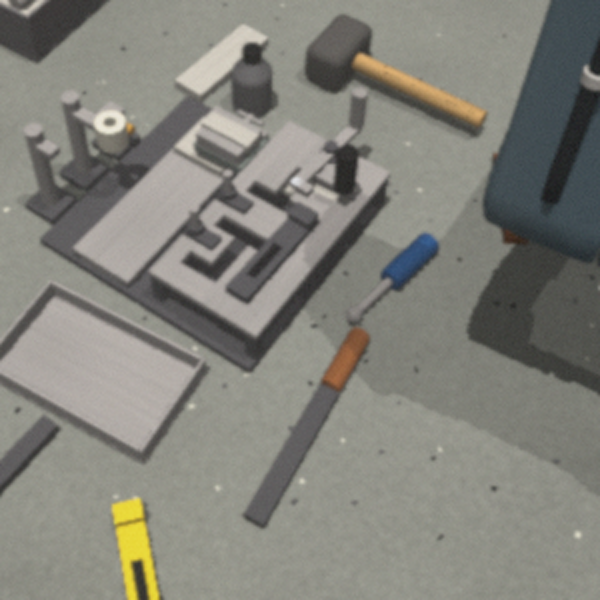

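The top crop shows three strap-shaped things, in full-image pixels: dark steel on the gate (310,228), yellow on the counter (185,254) and brown (411,294). The dark steel one fits the description. The white bushing ring (319,128) is at the middle post, y≈0, so it's station 2. The hook lies across the parking slot with its grip at about (397,221), and the lever is at (357,235).

```bash
cat > b.py <<'E'
from h import *
for n in ("top","side"):
    z=np.load(n+"0.npz"); P=cloud(z["K"],z["M"],z["D"]); X=P.reshape(-1,3); X=X[z["D"].ravel()>0]
    def rect(m,nm):
        # upsampled raster, largest component
        g=np.zeros((600,600),np.uint8); s=500
        q=X[m][:,:2]; ij=((q-[0.1,-0.4])*s).astype(int); ok=((ij>=0)&(ij<600)).all(1); g[ij[ok,1],ij[ok,0]]=1
        g=cv2.morphologyEx(g,cv2.MORPH_CLOSE,np.ones((5,5)))
        k,l,st,_=cv2.connectedComponentsWithStats(g); i=1+np.argmax(st[1:,4])
        pts=np.argwhere(l==i)[:,::-1].astype(np.float32)
        (c,wh,a)=cv2.minAreaRect(pts)
        print(n,nm,np.round(np.array(c)/s+[0.1,-0.4],4),np.round(np.array(wh)/s,4),round(a,1))
    box=lambda x0,x1,y0,y1,z0,z1:(X[:,0]>x0)&(X[:,0]<x1)&(X[:,1]>y0)&(X[:,1]<y1)&(X[:,2]>z0)&(X[:,2]<z1)
    rect(box(.4,.6,-.2,.2,.056,.068),"gate")
    rect(box(.4,.56,0,.2,.0705,.09),"strap")
    rect(box(.4,.56,0,.2,.080,.09),"heel")
    rect(box(.42,.75,.15,.38,.022,.036),"tray")
    for nm,b in dict(lever=box(.4,.5,-.12,0,.135,.15),grip=box(.4,.6,-.2,-.06,.12,.135),bush=box(.7,.8,0,.12,.123,.14),studs=box(.5,.6,0,.1,.1,.115)).items():
        m=X[b]; print(n,nm,len(m),np.round(m.mean(0),4) if len(m) else "",np.round(np.ptp(m,0),3) if len(m) else "")
E
python3 b.py
```

```text
top gate [0.518 0.024] [0.272 0.156] 90.0
top strap [0.4852 0.068 ] [0.1292 0.029 ] 86.7
top heel [0.482 0.014] [0.02  0.028] 90.0
top tray [0.5813 0.26  ] [0.2011 0.1218] 3.6
top lever 86 [ 0.4646 -0.041   0.1417] [0.023 0.023 0.01 ]
top grip 48 [ 0.5047 -0.1378  0.127 ] [0.014 0.017 0.01 ]
top bush 245 [0.7412 0.0676 0.1313] [0.077 0.081 0.015]
top studs 29 [0.5719 0.06   0.1074] [0.01  0.067 0.009]
side gate [0.5205 0.0256] [0.2722 0.1575] 88.4
side strap [0.4858 0.0699] [0.1321 0.0299] 87.0
side heel [0.483  0.0148] [0.0224 0.0293] 80.5
side tray [0.5827 0.2614] [0.2026 0.1237] 3.7
side lever 94 [ 0.4651 -0.0377  0.1419] [0.022 0.024 0.011]
side grip 52 [ 0.5051 -0.1355  0.1265] [0.017 0.02  0.012]
side bush 276 [0.7414 0.0702 0.1314] [0.081 0.082 0.016]
side studs 46 [0.5729 0.0615 0.1064] [0.011 0.072 0.01 ]
```

```bash
cat > c.py <<'E'
from h import *
from scipy.optimize import least_squares
for n in ("top","side"):
    z=np.load(n+"0.npz"); I=z["I"].astype(int); P=cloud(z["K"],z["M"],z["D"]); ok=z["D"].ravel()>0; X=P.reshape(-1,3)[ok]; C=I.reshape(-1,3)[ok]
    def mid(x0,x1,y0,y1,z0,z1,f=None):
        m=(X[:,0]>x0)&(X[:,0]<x1)&(X[:,1]>y0)&(X[:,1]<y1)&(X[:,2]>z0)&(X[:,2]<z1)
        if f is not None: m&=f
        q=X[m][:,:2]; return (q.max(0)+q.min(0))/2 if 0 else q.mean(0)
    s1=mid(.54,.6,0,.06,.1,.115); s2=mid(.54,.6,.06,.12,.1,.115)
    w=(C.min(1)>170)
    m=(X[:,0]>.68)&(X[:,0]<.8)&(X[:,2]>.126)&(X[:,2]<.136)&w; q=X[m][:,:2]; b=(q.max(0)+q.min(0))/2
    lv=mid(.4,.5,-.12,0,.135,.15); gr=mid(.4,.6,-.2,-.06,.12,.135)
    def fr(p): c,s=np.cos(p[2]),np.sin(p[2]); return np.array([[c,-s],[s,c]]),p[:2]
    def D(p,w): R,o=fr(p); return R.T@(w-o)
    def f(p):
        g=D(p,gr)
        return np.r_[D(p,s1)-[.046,-.03],D(p,s2)-[.046,.03],D(p,b)-[.184,0],D(p,lv)[1]+.105,np.hypot(*(g-[-.012,-.15]))-.05, ]
    r=least_squares(f,[.52,.06,0.]); p=r.x
    print(n,np.round(p[:2],4),np.degrees(p[2]),"res",np.round(r.fun*1e3,1)); 
    print(" studs",s1,s2,"bush",b,q.shape,np.ptp(q,0),"lever D",D(p,lv),"grip D",D(p,gr))
    for k,c in dict(gate=(.518,.024),strap=(.4855,.069),heel=(.4825,.0144)).items(): print(k,D(p,np.array(c)))
E
python3 c.py
```

```text
top [0.5261 0.0613] -1.9342208913034546 res [-0.2 -0.5 -0.2 -1.   0.4  0.6  0.7 -0.2]
 studs [0.57081583 0.02919935] [0.57282383 0.08872228] bush [0.7104109  0.05563459] (52, 2) [0.02828713 0.02637329] lever D [-0.05796359 -0.10431256] grip D [-0.01466368 -0.19970442]
gate [-0.00682129 -0.03751235]
strap [-0.04082162  0.00636506]
heel [-0.04197704 -0.04830508]
side [0.527  0.0639] -2.580127181344172 res [ 0.6 -0.6 -0.8 -0.1  0.2  0.2  0.7  0.2]
 studs [0.57219901 0.03120756] [0.57357644 0.09170347] bush [0.71104573 0.05581992] (125, 2) [0.03454027 0.03659787] lever D [-0.05730826 -0.10425241] grip D [-0.01291564 -0.20015924]
gate [-0.00723549 -0.04027824]
strap [-0.04172829  0.0032131 ]
heel [-0.04226734 -0.05146659]
```

```bash
cat > plan.py <<'E'
from h import *
O=np.array([.5265,.0625]); YAW=-2.25
def D2W(x,y,o=None): 
    a=np.radians(YAW); c,s=np.cos(a),np.sin(a); return (O if o is None else o)+np.array([c*x-s*y,s*x+c*y])/1000
def plan(wps, vmm=45, wdeg=8, start=None):
    """wps: (x,y,z,xangle,opening[,minrows]); prints one line per call: rows x [opening,tx,ty,tz,0,0,wz]"""
    if start is None:
        s=monitor.observe(); R=s["tool_rot"]; start=np.r_[s["position"],np.degrees(np.arctan2(R[1,0],R[0,0]))]
    p=np.array(start,float); print("start",np.round(p,4))
    for w in wps:
        g=np.array(w[:4],float); da=(g[3]-p[3]+180)%360-180
        n=max(int(np.ceil(max(np.linalg.norm(g[:3]-p[:3])*1000/vmm,abs(da)/wdeg,1))),w[5] if len(w)>5 else 1)
        k=int(np.ceil(n/5)); p0=p.copy()
        for i in range(k):
            q=p0+(np.r_[g[:3]-p0[:3],da])*(i+1)/k
            a=np.radians(p[3]); d=q[:3]-p[:3]
            t=np.round([d[0]*np.cos(a)+d[1]*np.sin(a), d[0]*np.sin(a)-d[1]*np.cos(a), -d[2]],4)
            wz=round(-(q[3]-p[3])/90,4)
            print(int(np.ceil(n/k)),"x",[w[4],*map(float,t),0,0,float(wz)]," ->",np.round(q,3))
            p=q.copy()
E
python3 -c "
from plan import *
plan([(.4855,.069,.25,87,.7)])"
```

```text
start [ 0.1522 -0.5545  0.2313 15.3433]
4 x [0.7, 0.1216, -0.1283, -0.0047, 0, 0, -0.199]  -> [ 0.236 -0.399  0.236 33.257]
4 x [0.7, 0.1552, -0.0846, -0.0047, 0, 0, -0.199]  -> [ 0.319 -0.243  0.241 51.172]
4 x [0.7, 0.1737, -0.0328, -0.0047, 0, 0, -0.199]  -> [ 0.402 -0.087  0.245 69.086]
4 x [0.7, 0.1754, 0.0222, -0.0047, 0, 0, -0.199]  -> [4.86e-01 6.90e-02 2.50e-01 8.70e+01]
```

Emit:
play_rows(deltas=[0.7,0.1216,-0.1283,-0.0047,0,0,-0.199,0.7,0.1216,-0.1283,-0.0047,0,0,-0.199,0.7,0.1216,-0.1283,-0.0047,0,0,-0.199,0.7,0.1216,-0.1283,-0.0047,0,0,-0.199])

```text
t: 1.7
position: [0.2367, -0.3956, 0.2359]
tool_rot: [[0.835, 0.55, 0.0], [0.55, -0.835, 0.001], [0.001, -0.001, -1.0]]
wrist_force: [0.5, -1.1, 0.4]
opening: 0.0599
grasp_force: 0.0
```

Emit:
play_rows(deltas=[0.7,0.1552,-0.0846,-0.0047,0,0,-0.199,0.7,0.1552,-0.0846,-0.0047,0,0,-0.199,0.7,0.1552,-0.0846,-0.0047,0,0,-0.199,0.7,0.1552,-0.0846,-0.0047,0,0,-0.199])

```text
t: 2.1
position: [0.3198, -0.2399, 0.241]
tool_rot: [[0.625, 0.78, 0.001], [0.78, -0.625, 0.0], [0.001, 0.001, -1.0]]
wrist_force: [-0.6, -0.8, 0.0]
opening: 0.0597
grasp_force: 0.0
```

Emit:
play_rows(deltas=[0.7,0.1737,-0.0328,-0.0047,0,0,-0.199,0.7,0.1737,-0.0328,-0.0047,0,0,-0.199,0.7,0.1737,-0.0328,-0.0047,0,0,-0.199,0.7,0.1737,-0.0328,-0.0047,0,0,-0.199])

```text
t: 2.5
position: [0.4032, -0.0839, 0.2459]
tool_rot: [[0.354, 0.935, 0.001], [0.935, -0.354, 0.0], [0.001, 0.001, -1.0]]
wrist_force: [-0.4, -0.5, -1.0]
opening: 0.0598
grasp_force: 0.0
```

Emit:
play_rows(deltas=[0.7,0.1754,0.0222,-0.0047,0,0,-0.199,0.7,0.1754,0.0222,-0.0047,0,0,-0.199,0.7,0.1754,0.0222,-0.0047,0,0,-0.199,0.7,0.1754,0.0222,-0.0047,0,0,-0.199,0.7,0.1754,0.0222,-0.0047,0,0,-0.199])

```text
t: 3.0
position: [0.4866, 0.072, 0.2502]
tool_rot: [[0.048, 0.999, 0.001], [0.999, -0.048, 0.001], [0.001, 0.001, -1.0]]
wrist_force: [-0.4, -0.4, -0.0]
opening: 0.0599
grasp_force: 0.0
```

```bash
cat > w.py <<'E'
from h import *
import sys
n=sys.argv[1]
K,M=cal("wrist"); I,D=cams.get_image("wrist"); cv2.imwrite(f"pics/{n}.png",I[...,::-1]); np.savez(f"{n}.npz",I=I,D=D,K=K,M=M)
P=cloud(K,M,D); X=P[D>0]
s=monitor.observe(); print(s["t"],s["position"],s["opening"],s["wrist_force"], M[:3,3])
E
python3 w.py w1; python3 - <<'E'
from h import *
z=np.load("w1.npz"); P=cloud(z["K"],z["M"],z["D"]); X=P[z["D"]>0]; print(X.min(0),X.max(0))
m=(X[:,2]>.068)&(X[:,2]<.09)&(X[:,0]>.42)&(X[:,0]<.54)&(X[:,1]>-.01)&(X[:,1]<.16)
print(m.sum()); (c,wh,a)=cv2.minAreaRect((X[m][:,:2]*1000).astype(np.float32)); print("strap",c,wh,a)
h=m&(X[:,2]>.08); print("heel",X[h].mean(0) if h.any() else 0)
g=(X[:,0]>.42)&(X[:,0]<.56)&(X[:,2]>.05)&(X[:,2]<.067); print("plate z",np.median(X[g][:,2]))
for zz in ((.1,.115),): 
  q=X[(X[:,2]>zz[0])&(X[:,2]<zz[1])]; print("studs",len(q), q[q[:,1]<.06].mean(0) if len(q) else 0, q[q[:,1]>.06].mean(0) if len(q) else 0)
E
```

```text
3.05 [0.48581465 0.07039626 0.24994009] 0.05978564815382233 [-0.84437357 -0.45199109  0.20819947] [0.48897723 0.14102173 0.3930546 ]
[-0.02317408 -0.30197431 -0.00356521] [0.95243454 0.2706923  0.34838677]
3601
strap (486.0817565917969, 71.29589080810547) (129.0875244140625, 27.73273277282715) 86.5477066040039
heel [0.48277825 0.0170492  0.08413426]
plate z 0.06231671432784264
studs 1154 [0.5796921  0.01295724 0.10732616] [0.69454473 0.08210898 0.10842041]
```

View pics/w1.png

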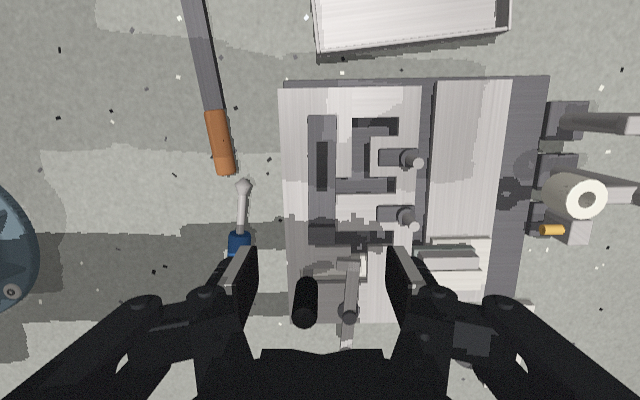

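The wrist picture confirms it: a plain dark steel strap on the gate at about (322,180), heel towards the lever. The yellow and brown ones are off the unit. Next I descend and grip.

```bash
python3 -c "
from plan import *
plan([(.486,.0705,.085,86.6,.7),(.486,.0705,.060,86.6,.7,2)],start=[.4855,.069,.25,87])"
```

```text
start [4.855e-01 6.900e-02 2.500e-01 8.700e+01]
4 x [0.7, 0.0015, 0.0004, 0.165, 0, 0, 0.0044]  -> [4.86e-01 7.00e-02 8.50e-02 8.66e+01]
2 x [0.7, 0.0, 0.0, 0.025, 0, 0, -0.0]  -> [4.86e-01 7.00e-02 6.00e-02 8.66e+01]
```

Emit:
play_rows(deltas=[0.7,0.0015,0.0004,0.165,0,0,0.004,0.7,0.0015,0.0004,0.165,0,0,0.004,0.7,0.0015,0.0004,0.165,0,0,0.004,0.7,0.0015,0.0004,0.165,0,0,0.004])

```text
t: 3.45
position: [0.4815, 0.0696, 0.08]
tool_rot: [[0.06, 0.998, -0.009], [0.998, -0.06, 0.0], [-0.0, -0.009, -1.0]]
wrist_force: [-0.6, -0.8, 0.6]
opening: 0.0602
grasp_force: 0.0
```

Emit:
play_rows(deltas=[0.7,0,0,0.015,0,0,0,0.7,0,0,0.025,0,0,0,0.7,0,0,0.025,0,0,0])

```text
t: 3.75
position: [0.485, 0.0697, 0.059]
tool_rot: [[0.06, 0.998, -0.003], [0.998, -0.06, 0.0], [-0.0, -0.003, -1.0]]
wrist_force: [0.4, 0.1, -0.0]
opening: 0.0598
grasp_force: 0.0
```

Emit:
play_rows(deltas=[0.3,0,0,0,0,0,0,0.2,0,0,0,0,0,0,0.1,0,0,0,0,0,0,0.1,0,0,0,0,0,0,0.1,0,0,0,0,0,0], newtons=60)

```text
t: 4.25
position: [0.487, 0.0703, 0.062]
tool_rot: [[0.059, 0.998, 0.002], [0.998, -0.059, -0.001], [-0.0, 0.002, -1.0]]
wrist_force: [-2.7, -0.7, 7.4]
opening: 0.0262
grasp_force: 62.9
```

```bash
python3 -c "
from plan import *
plan([(.486,.0705,.20,86.6,.1),(.582,.2605,.15,3.65,.1),(.582,.2605,.04,3.65,.1,4),(.582,.2605,.005,3.65,.1,3),(.582,.2605,.005,3.65,.5,4),(.582,.2605,.2,3.65,.5)],start=[.486,.0705,.06,86.6])"
```

```text
start [4.86e-01 7.05e-02 6.00e-02 8.66e+01]
4 x [0.1, 0.0, 0.0, -0.14, 0, 0, -0.0]  -> [4.86e-01 7.00e-02 2.00e-01 8.66e+01]
4 x [0.1, 0.0651, 0.0282, 0.0167, 0, 0, 0.3072]  -> [ 0.518  0.134  0.183 58.95 ]
4 x [0.1, 0.0708, -0.0053, 0.0167, 0, 0, 0.3072]  -> [ 0.55   0.197  0.167 31.3  ]
4 x [0.1, 0.0602, -0.0375, 0.0167, 0, 0, 0.3072]  -> [0.582 0.26  0.15  3.65 ]
4 x [0.1, 0.0, 0.0, 0.11, 0, 0, -0.0]  -> [0.582 0.26  0.04  3.65 ]
3 x [0.1, 0.0, 0.0, 0.035, 0, 0, -0.0]  -> [0.582 0.26  0.005 3.65 ]
4 x [0.5, 0.0, 0.0, -0.0, 0, 0, -0.0]  -> [0.582 0.26  0.005 3.65 ]
5 x [0.5, 0.0, 0.0, -0.195, 0, 0, -0.0]  -> [0.582 0.26  0.2   3.65 ]
```

Emit:
play_rows(deltas=[0.1,0,0,-0.03,0,0,0,0.1,0,0,-0.07,0,0,0,0.1,0,0,-0.11,0,0,0,0.1,0,0,-0.14,0,0,0])

```text
t: 4.65
position: [0.4867, 0.0705, 0.2033]
tool_rot: [[0.059, 0.998, 0.003], [0.998, -0.059, -0.0], [-0.0, 0.003, -1.0]]
wrist_force: [1.1, 0.3, -3.4]
opening: 0.026
grasp_force: 60.6
```

Emit:
play_rows(deltas=[0.1,0.0651,0.0282,0.0167,0,0,0.307,0.1,0.0651,0.0282,0.0167,0,0,0.307,0.1,0.0651,0.0282,0.0167,0,0,0.307,0.1,0.0651,0.0282,0.0167,0,0,0.307])

```text
t: 5.05
position: [0.5178, 0.1347, 0.1834]
tool_rot: [[0.518, 0.856, -0.0], [0.856, -0.518, -0.0], [-0.0, -0.0, -1.0]]
wrist_force: [-0.6, 0.3, -4.0]
opening: 0.0264
grasp_force: 60.6
```

Emit:
play_rows(deltas=[0.1,0.0708,-0.0053,0.0167,0,0,0.307,0.1,0.0708,-0.0053,0.0167,0,0,0.307,0.1,0.0708,-0.0053,0.0167,0,0,0.307,0.1,0.0708,-0.0053,0.0167,0,0,0.307])

```text
t: 5.45
position: [0.5497, 0.1981, 0.1665]
tool_rot: [[0.855, 0.518, -0.001], [0.518, -0.855, -0.0], [-0.001, -0.0, -1.0]]
wrist_force: [-0.3, -1.2, -3.9]
opening: 0.0263
grasp_force: 60.6
```

Emit:
play_rows(deltas=[0.1,0.0602,-0.0375,0.0167,0,0,0.307,0.1,0.0602,-0.0375,0.0167,0,0,0.307,0.1,0.0602,-0.0375,0.0167,0,0,0.307,0.1,0.0602,-0.0375,0.0167,0,0,0.307,0.1,0.0602,-0.0375,0.0167,0,0,0.307])

```text
t: 5.95
position: [0.5817, 0.2608, 0.15]
tool_rot: [[0.998, 0.066, -0.0], [0.066, -0.998, -0.0], [-0.0, 0.0, -1.0]]
wrist_force: [0.4, -0.5, -3.8]
opening: 0.0264
grasp_force: 60.6
```

Held and over the tray, so I'll lower it.

Emit:
play_rows(deltas=[0.1,0,0,0.03,0,0,0,0.1,0,0,0.06,0,0,0,0.1,0,0,0.09,0,0,0,0.1,0,0,0.11,0,0,0])

```text
t: 6.35
position: [0.5806, 0.2601, 0.038]
tool_rot: [[0.998, 0.066, -0.002], [0.066, -0.998, -0.001], [-0.002, 0.0, -1.0]]
wrist_force: [-0.5, 0.8, -3.1]
opening: 0.0261
grasp_force: 60.6
```

Emit:
play_rows(deltas=[0.1,0,0,0.01,0,0,0,0.1,0,0,0.02,0,0,0,0.1,0,0,0.03,0,0,0,0.1,0,0,0.034,0,0,0,0.1,0,0,0.034,0,0,0])

```text
t: 6.85
position: [0.5818, 0.2606, 0.0058]
tool_rot: [[0.998, 0.065, -0.0], [0.065, -0.998, -0.0], [-0.0, 0.0, -1.0]]
wrist_force: [-0.2, 0.1, -3.0]
opening: 0.0266
grasp_force: 60.5
```

Emit:
play_rows(deltas=[0.1,0,0,0.001,0,0,0,0.1,0,0,0.0025,0,0,0,0.1,0,0,0.0025,0,0,0])

```text
t: 7.15
position: [0.5825, 0.2608, 0.0041]
tool_rot: [[0.998, 0.065, 0.001], [0.065, -0.998, 0.0], [0.001, -0.0, -1.0]]
wrist_force: [-0.4, 0.1, -2.6]
opening: 0.0263
grasp_force: 60.8
```

Emit:
play_rows(deltas=[0.4,0,0,-0.002,0,0,0,0.5,0,0,-0.003,0,0,0,0.5,0,0,-0.003,0,0,0,0.5,0,0,-0.003,0,0,0])

```text
t: 7.55
position: [0.5822, 0.2607, 0.0069]
tool_rot: [[0.998, 0.065, 0.001], [0.065, -0.998, 0.0], [0.001, -0.0, -1.0]]
wrist_force: [0.4, -0.7, -0.2]
opening: 0.0429
grasp_force: 0.0
```

Emit:
play_rows(deltas=[0.5,0,0,-0.04,0,0,0,0.5,0,0,-0.09,0,0,0,0.5,0,0,-0.14,0,0,0,0.5,0,0,-0.19,0,0,0,0.5,0,0,-0.195,0,0,0])

```text
t: 8.05
position: [0.5861, 0.2618, 0.2105]
tool_rot: [[0.998, 0.065, 0.014], [0.065, -0.998, 0.003], [0.014, -0.002, -1.0]]
wrist_force: [0.9, 0.1, 0.7]
opening: 0.0431
grasp_force: 0.0
```

```bash
cat > d.py <<'E'
from h import *
K,M=cal("top"); I,D=cams.get_image("top"); P=cloud(K,M,D); X=P[D>0]
m=(X[:,2]>.011)&(X[:,2]<.032)&(abs(X[:,0]-.582)<.085)&(abs(X[:,1]-.2605)<.045)
print(m.sum(),cv2.minAreaRect((X[m][:,:2]*1000).astype(np.float32)),np.percentile(X[m][:,2],[5,50,95]))
from plan import *
g0=D2W(-14,-200); print("grip",g0,"now",monitor.observe()["t"])
plan([(*D2W(-80,-60),.21,-2.25,.6),(g0[0],g0[1],.21,-2.25+45,.6)])
E
python3 d.py
```

```text
511 ((569.2662963867188, 256.85980224609375), (53.31188201904297, 155.37831115722656), 77.72857666015625) [0.01335424 0.01660324 0.02604551]
grip [ 0.50465883 -0.13679617] now 8.1
start [0.5849 0.2614 0.2077 3.7414]
4 x [0.6, -0.0785, 0.123, -0.0011, 0, 0, 0.0333]  -> [0.515 0.134 0.209 0.746]
4 x [0.6, -0.072, 0.1269, -0.0011, 0, 0, 0.0333]  -> [ 0.444  0.006  0.21  -2.25 ]
3 x [0.6, 0.033, 0.07, -0.0, 0, 0, -0.25]  -> [ 0.474 -0.066  0.21  20.25 ]
3 x [0.6, 0.0037, 0.0773, -0.0, 0, 0, -0.25]  -> [ 0.505 -0.137  0.21  42.75 ]
```

```bash
python3 -c "
from plan import *
plan([(*D2W(-14,-200),.24,87.75,.5)],start=[.582,.2605,.2025,3.65])"
```

```text
start [0.582  0.2605 0.2025 3.65  ]
4 x [0.5, -0.0342, 0.1305, -0.0125, 0, 0, -0.3115]  -> [ 0.556  0.128  0.215 31.683]
4 x [0.5, -0.0915, 0.0992, -0.0125, 0, 0, -0.3115]  -> [ 5.3000e-01 -4.0000e-03  2.2800e-01  5.9717e+01]
4 x [0.5, -0.1274, 0.0445, -0.0125, 0, 0, -0.3115]  -> [ 0.505 -0.137  0.24  87.75 ]
```

Emit:
play_rows(deltas=[0.5,-0.0342,0.1305,-0.0125,0,0,-0.3115,0.5,-0.0342,0.1305,-0.0125,0,0,-0.3115,0.5,-0.0342,0.1305,-0.0125,0,0,-0.3115,0.5,-0.0342,0.1305,-0.0125,0,0,-0.3115])

```text
t: 8.5
position: [0.5551, 0.124, 0.2127]
tool_rot: [[0.85, 0.527, -0.002], [0.527, -0.85, -0.002], [-0.003, 0.0, -1.0]]
wrist_force: [-0.5, -0.1, 0.7]
opening: 0.0424
grasp_force: 0.0
```

Emit:
play_rows(deltas=[0.5,-0.0915,0.0992,-0.0125,0,0,-0.3115,0.5,-0.0915,0.0992,-0.0125,0,0,-0.3115,0.5,-0.0915,0.0992,-0.0125,0,0,-0.3115,0.5,-0.0915,0.0992,-0.0125,0,0,-0.3115])

```text
t: 8.9
position: [0.5295, -0.0084, 0.2254]
tool_rot: [[0.503, 0.865, -0.002], [0.865, -0.503, -0.001], [-0.002, -0.001, -1.0]]
wrist_force: [0.6, 0.3, 0.3]
opening: 0.0429
grasp_force: 0.0
```

Emit:
play_rows(deltas=[0.5,-0.1274,0.0445,-0.0125,0,0,-0.3115,0.5,-0.1274,0.0445,-0.0125,0,0,-0.3115,0.5,-0.1274,0.0445,-0.0125,0,0,-0.3115,0.5,-0.1274,0.0445,-0.0125,0,0,-0.3115,0.5,-0.1274,0.0445,-0.0125,0,0,-0.3115])

```text
t: 9.4
position: [0.5041, -0.138, 0.2375]
tool_rot: [[0.04, 0.999, -0.002], [0.999, -0.04, 0.001], [0.001, -0.002, -1.0]]
wrist_force: [1.1, 0.6, -0.2]
opening: 0.0425
grasp_force: 0.0
```

```bash
cat > e.py <<'E'
from h import *
import sys
from plan import *
z=np.load(sys.argv[1]+".npz"); P=cloud(z["K"],z["M"],z["D"]); X=P[z["D"]>0]
def near(c,r,z0,z1):
    m=(np.hypot(X[:,0]-c[0],X[:,1]-c[1])<r)&(X[:,2]>z0)&(X[:,2]<z1); q=X[m]
    return (len(q),np.round((q.max(0)+q.min(0))/2,4)[:2],np.round(np.ptp(q,0),3)[:2]) if len(q) else None
for nm,c,z0,z1 in (("stud1",D2W(46,-30),.104,.112),("stud2",D2W(46,30),.104,.112),("lever",D2W(-58,-105),.138,.147),("grip",D2W(-14,-200),.123,.131),("bush",D2W(184,0),.127,.134)):
    print(nm,c.round(4),near(c,.025,z0,z1))
m=(X[:,2]>.011)&(X[:,2]<.032)&(abs(X[:,0]-.582)<.085)&(abs(X[:,1]-.2605)<.045)
if m.any(): print("strap",m.sum(),np.percentile(X[m][:,2],[5,50,95]),np.ptp(X[m],0))
E
python3 w.py w2; python3 e.py w2
```

```text
9.45 [ 0.50434959 -0.13696945  0.23757306] 0.04263610849504768 [-0.19859167  0.33737099  0.25156311] [ 0.50631129 -0.06894583  0.38039447]
stud1 [0.5713 0.0307] None
stud2 [0.5736 0.0907] None
lever [ 0.4644 -0.0401] (973, array([ 0.4643, -0.0402]), array([0.024, 0.024]))
grip [ 0.5047 -0.1368] (366, array([ 0.504 , -0.1368]), array([0.017, 0.017]))
bush [0.7104 0.0553] None
```

View pics/w2.png

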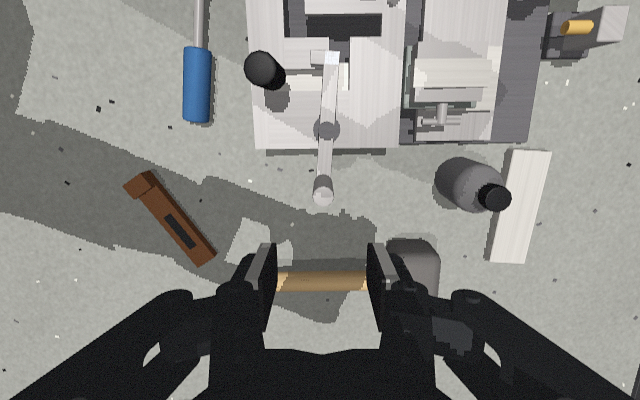

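The wrist picture shows the hook across the slot, its grip at (323,190) and the lever at (265,70), both within 1 mm of prediction. I'll grip the hook next.

```bash
python3 -c "
from plan import *
import numpy as np
g=[D2W(-12-50*np.sin(q),-150-50*np.cos(q)) for q in (0.05,.3,.55,.8,1.05,1.3,1.5)]
s=np.r_[g[0],.085,87.75]
for q in g[1:]:
  plan([(*q,.085,87.75,.1)],start=s)
"
```

```text
start [ 5.042e-01 -1.367e-01  8.500e-02  8.775e+01]
1 x [0.1, 0.0022, -0.0123, -0.0, 0, 0, -0.0]  -> [ 4.920e-01 -1.340e-01  8.500e-02  8.775e+01]
start [ 5.042e-01 -1.367e-01  8.500e-02  8.775e+01]
1 x [0.1, 0.0073, -0.0236, -0.0, 0, 0, -0.0]  -> [ 4.810e-01 -1.280e-01  8.500e-02  8.775e+01]
start [ 5.042e-01 -1.367e-01  8.500e-02  8.775e+01]
1 x [0.1, 0.0151, -0.0334, -0.0, 0, 0, -0.0]  -> [ 4.710e-01 -1.200e-01  8.500e-02  8.775e+01]
start [ 5.042e-01 -1.367e-01  8.500e-02  8.775e+01]
2 x [0.1, 0.0251, -0.0409, -0.0, 0, 0, -0.0]  -> [ 4.640e-01 -1.100e-01  8.500e-02  8.775e+01]
start [ 5.042e-01 -1.367e-01  8.500e-02  8.775e+01]
2 x [0.1, 0.0366, -0.0457, -0.0, 0, 0, -0.0]  -> [ 4.600e-01 -9.800e-02  8.500e-02  8.775e+01]
start [ 5.042e-01 -1.367e-01  8.500e-02  8.775e+01]
2 x [0.1, 0.0464, -0.0474, -0.0, 0, 0, -0.0]  -> [ 4.590e-01 -8.800e-02  8.500e-02  8.775e+01]
```

Emit:
play_rows(deltas=[0.5,0,-0.0005,0.04,0,0,0,0.5,0,-0.0005,0.08,0,0,0,0.5,0,-0.0005,0.12,0,0,0,0.5,0,-0.0005,0.155,0,0,0,0.5,0,-0.0005,0.155,0,0,0])

```text
t: 9.95
position: [0.5004, -0.1333, 0.0784]
tool_rot: [[0.038, 0.999, -0.01], [0.999, -0.038, 0.006], [0.005, -0.01, -1.0]]
wrist_force: [-0.6, 0.7, -0.2]
opening: 0.0427
grasp_force: 0.0
```

Emit:
play_rows(deltas=[0.1,0,0,0,0,0,0,0.1,0,0,0,0,0,0,0.1,0,0,0,0,0,0,0.1,0,0,0,0,0,0], newtons=25)

```text
t: 10.35
position: [0.5058, -0.1369, 0.0857]
tool_rot: [[0.038, 0.999, 0.003], [0.999, -0.038, -0.001], [-0.001, 0.003, -1.0]]
wrist_force: [1.7, 3.7, 1.9]
opening: 0.0169
grasp_force: 25.8
```

Emit:
play_rows(deltas=[0.1,0.0011,-0.006,0,0,0,0,0.1,0.0022,-0.0123,0,0,0,0,0.1,0.0045,-0.018,0,0,0,0,0.1,0.0073,-0.0236,0,0,0,0,0.1,0.011,-0.0288,0,0,0,0])

```text
t: 10.85
position: [0.4787, -0.1268, 0.0859]
tool_rot: [[0.039, 0.999, 0.007], [0.999, -0.039, -0.004], [-0.004, 0.007, -1.0]]
wrist_force: [7.2, -2.7, -2.1]
opening: 0.0172
grasp_force: 25.8
```

Emit:
play_rows(deltas=[0.1,0.0041,-0.0046,0,0,0,0,0.1,0.009,-0.0086,0,0,0,0,0.1,0.0141,-0.0121,0,0,0,0,0.1,0.02,-0.015,0,0,0,0,0.1,0.0256,-0.0169,0,0,0,0])

```text
t: 11.35
position: [0.463, -0.1004, 0.086]
tool_rot: [[0.039, 0.999, 0.007], [0.999, -0.039, -0.004], [-0.004, 0.007, -1.0]]
wrist_force: [6.7, -2.2, -3.0]
opening: 0.0173
grasp_force: 25.8
```

Emit:
play_rows(deltas=[0.1,0.005,-0.0011,0,0,0,0,0.1,0.0075,-0.0013,0,0,0,0,0.1,0.0075,-0.0013,0,0,0,0])

```text
t: 11.65
position: [0.4614, -0.0925, 0.0859]
tool_rot: [[0.038, 0.999, 0.005], [0.999, -0.038, -0.003], [-0.003, 0.005, -1.0]]
wrist_force: [2.3, -2.9, 3.3]
opening: 0.0171
grasp_force: 26.1
```

Emit:
play_rows(deltas=[0.6,0,0,0,0,0,0,0.6,0,0,0,0,0,0,0.6,0,0,-0.04,0,0,0,0.6,0,0,-0.08,0,0,0,0.6,0,0,-0.1,0,0,0])

```text
t: 12.15
position: [0.4601, -0.0913, 0.1868]
tool_rot: [[0.038, 0.999, 0.002], [0.999, -0.038, -0.001], [-0.001, 0.003, -1.0]]
wrist_force: [-0.0, -0.4, -0.2]
opening: 0.0514
grasp_force: 0.0
```

Emit:
play_rows(deltas=[0.6,0.025,0.0017,0,0,0,0,0.6,0.051,0.0034,0,0,0,0,0.6,0.051,0.0034,0.02,0,0,0,0.6,0.051,0.0034,0.055,0,0,0,0.6,0.051,0.0034,0.077,0,0,0])

```text
t: 12.65
position: [0.4631, -0.0393, 0.1049]
tool_rot: [[0.037, 0.999, -0.003], [0.999, -0.037, 0.001], [0.001, -0.003, -1.0]]
wrist_force: [-0.4, -0.7, -0.5]
opening: 0.0514
grasp_force: 0.0
```

Emit:
play_rows(deltas=[0.1,0,0,0,0,0,0,0.1,0,0,0,0,0,0,0.1,0,0,0,0,0,0,0.1,0,0,0,0,0,0], newtons=40)

```text
t: 13.05
position: [0.4644, -0.04, 0.1071]
tool_rot: [[0.038, 0.999, -0.0], [0.999, -0.038, 0.0], [0.0, -0.0, -1.0]]
wrist_force: [1.9, 0.8, -10.7]
opening: 0.0228
grasp_force: 40.3
```

```bash
python3 - <<'E'
from h import *
s=monitor.observe(); print(s["t"],s["position"],s["wrist_force"],s["opening"])
K,M=cal("side"); I,D=cams.get_image("side"); cv2.imwrite("pics/s2.png",cv2.resize(I[120:380,200:460],(600,600),interpolation=cv2.INTER_CUBIC)[...,::-1])
K,M=cal("top"); I,D=cams.get_image("top"); P=cloud(K,M,D); m=(D>0)&(P[...,2]<.15)&(P[...,2]>.12)&(abs(P[...,0]-.46)<.05)&(abs(P[...,1]+.09)<.03)
q=P[m]; print(len(q),q.mean(0) if len(q) else 0)
E
```

```text
13.05 [ 0.46438605 -0.03996853  0.10706748] [  1.94422489   0.79460035 -10.71070192] 0.02280834382173132
0 0
```

View pics/s2.png

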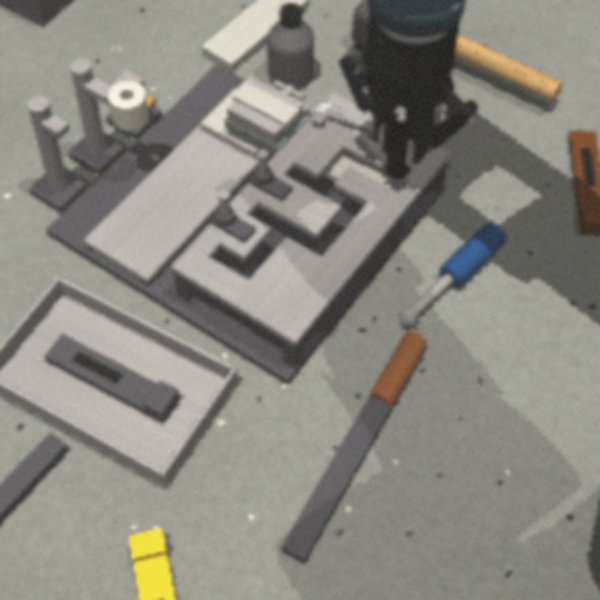

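The side picture shows the strap lying flat in the tray at (110,375) and the hook head swung away. The gripper is on the lever, which sits at D (-58,-105). Now I drive it through the gate.

Emit:
play_rows(deltas=[0.1,0,0.012,0,0,0,0,0.1,0,0.028,0,0,0,0,0.1,0,0.044,0,0,0,0,0.1,0,0.058,0,0,0,0,0.1,0,0.058,0,0,0,0])

```text
t: 13.65
position: [0.5242, -0.0423, 0.1071]
tool_rot: [[0.038, 0.999, 0.001], [0.999, -0.038, 0.0], [0.0, 0.001, -1.0]]
wrist_force: [3.3, 1.3, -8.0]
opening: 0.023
grasp_force: 42.2
```

```bash
cat > f.py <<'E'
from plan import *
s=monitor.observe(); a=np.radians(YAW); d=s["position"][:2]-O
print(s["t"],"D",np.round([d[0]*np.cos(a)+d[1]*np.sin(a),-d[0]*np.sin(a)+d[1]*np.cos(a)],4),"F",s["wrist_force"].round(1),"op",round(s["opening"],4), "z",s["position"][2].round(4))
E
python3 f.py
```

```text
13.65 D [ 0.0019 -0.1048] F [ 3.3  1.3 -8. ] op 0.023 z 0.1071
```

Emit:
play_rows(deltas=[0.1,0.01,-0.002,0,0,0,0,0.1,0.022,-0.002,0,0,0,0,0.1,0.034,-0.002,0,0,0,0,0.1,0.045,-0.002,0,0,0,0,0.1,0.045,-0.002,0,0,0,0])

```text
t: 14.15
position: [0.5221, 0.0049, 0.1071]
tool_rot: [[0.036, 0.999, 0.0], [0.999, -0.036, 0.002], [0.002, -0.0, -1.0]]
wrist_force: [1.9, 2.6, -8.7]
opening: 0.0228
grasp_force: 42.1
```

```bash
python3 f.py
```

```text
14.15 D [-0.0022 -0.0577] F [ 1.9  2.6 -8.7] op 0.0228 z 0.1071
```

Emit:
play_rows(deltas=[0.1,-0.0015,-0.01,0,0,0,0,0.1,-0.002,-0.02,0,0,0,0,0.1,-0.002,-0.03,0,0,0,0,0.1,-0.002,-0.038,0,0,0,0,0.1,-0.002,-0.038,0,0,0,0])

```text
t: 14.65
position: [0.4825, 0.0023, 0.107]
tool_rot: [[0.038, 0.999, -0.002], [0.999, -0.038, 0.0], [0.0, -0.002, -1.0]]
wrist_force: [-3.1, 2.6, -5.4]
opening: 0.023
grasp_force: 42.6
```

```bash
python3 f.py
```

```text
14.65 D [-0.0416 -0.0619] F [-3.1  2.6 -5.4] op 0.023 z 0.107
```

Emit:
play_rows(deltas=[0.1,0.012,0.0015,0,0,0,0,0.1,0.026,0.0015,0,0,0,0,0.1,0.04,0.0015,0,0,0,0,0.1,0.054,0.0015,0,0,0,0,0.1,0.0615,0.0015,0,0,0,0])

```text
t: 15.15
position: [0.4879, 0.065, 0.107]
tool_rot: [[0.037, 0.999, -0.0], [0.999, -0.037, 0.0], [0.0, -0.0, -1.0]]
wrist_force: [-2.0, -2.4, -4.8]
opening: 0.0228
grasp_force: 42.6
```

Emit:
play_rows(deltas=[0.1,0,0,0,0,0,0])

```text
t: 15.25
position: [0.488, 0.0655, 0.107]
tool_rot: [[0.036, 0.999, -0.0], [0.999, -0.036, 0.002], [0.002, -0.0, -1.0]]
wrist_force: [-2.5, 2.3, -4.0]
opening: 0.0231
grasp_force: 42.7
```

```bash
python3 f.py
```

```text
15.25 D [-0.0386  0.0015] F [-2.5  2.3 -4. ] op 0.0231 z 0.107
```

Emit:
play_rows(deltas=[0.1,-0.0015,0.012,0,0,0,0,0.1,-0.0015,0.027,0,0,0,0,0.1,-0.0015,0.042,0,0,0,0,0.1,-0.0015,0.056,0,0,0,0,0.1,-0.0015,0.068,0,0,0,0])

```text
t: 15.75
position: [0.5565, 0.0601, 0.107]
tool_rot: [[0.038, 0.999, -0.0], [0.999, -0.038, 0.001], [0.001, -0.001, -1.0]]
wrist_force: [-3.6, 2.5, -1.4]
opening: 0.0229
grasp_force: 42.7
```

Emit:
play_rows(deltas=[0.1,0,0.001,0,0,0,0,0.1,0,0.002,0,0,0,0,0.1,0,0.003,0,0,0,0])

```text
t: 16.05
position: [0.5584, 0.0598, 0.107]
tool_rot: [[0.038, 0.999, -0.001], [0.999, -0.038, 0.001], [0.001, -0.001, -1.0]]
wrist_force: [-4.1, 3.4, -1.1]
opening: 0.0229
grasp_force: 43.1
```

```bash
python3 f.py
```

```text
16.05 D [ 0.032  -0.0015] F [-4.1  3.4 -1.1] op 0.0229 z 0.107
```

Emit:
play_rows(deltas=[0.1,0.001,0.002,0,0,0,0,0.1,0.0015,0.004,0,0,0,0,0.1,0.0015,0.004,0,0,0,0])

```text
t: 16.35
position: [0.5587, 0.0599, 0.1069]
tool_rot: [[0.037, 0.999, -0.009], [0.999, -0.037, -0.002], [-0.002, -0.009, -1.0]]
wrist_force: [-19.6, -2.8, 9.9]
opening: 0.0228
grasp_force: 44.9
```

```bash
python3 f.py
```

```text
16.35 D [ 0.0323 -0.0013] F [-19.6  -2.8   9.9] op 0.0228 z 0.1069
```

Emit:
play_rows(deltas=[0.1,0,-0.0045,0,0,0,0,0.5,0,-0.0045,0,0,0,0,0.5,0,-0.0045,0,0,0,0,0.5,0,-0.0045,0,0,0,0])

```text
t: 16.75
position: [0.5595, 0.0607, 0.1079]
tool_rot: [[0.038, 0.999, 0.002], [0.999, -0.038, -0.0], [-0.0, 0.002, -1.0]]
wrist_force: [0.1, -0.5, 1.1]
opening: 0.043
grasp_force: 0.0
```

Emit:
play_rows(deltas=[0.5,0,0,-0.03,0,0,0,0.5,0,0,-0.07,0,0,0,0.5,0,0,-0.11,0,0,0,0.5,0,0,-0.13,0,0,0])

```text
t: 17.15
position: [0.5606, 0.0607, 0.2417]
tool_rot: [[0.038, 0.999, 0.007], [0.999, -0.038, -0.001], [-0.0, 0.007, -1.0]]
wrist_force: [0.3, 0.1, 0.9]
opening: 0.0431
grasp_force: 0.0
```

```bash
python3 f.py; python3 -c "
from plan import *
plan([(.460,-.0915,.24,87.75,.5)])"
```

```text
17.15 D [ 0.0342 -0.0005] F [0.3 0.1 0.9] op 0.0431 z 0.2417
start [5.60600e-01 6.07000e-02 2.41700e-01 8.78438e+01]
5 x [0.5, -0.1559, -0.0948, 0.0017, 0, 0, 0.001]  -> [ 0.46  -0.092  0.24  87.75 ]
```

Emit:
play_rows(deltas=[0.5,-0.156,-0.095,0,0,0,0,0.5,-0.156,-0.095,0,0,0,0,0.5,-0.156,-0.095,0,0,0,0,0.5,-0.156,-0.095,0,0,0,0,0.5,-0.156,-0.095,0,0,0,0])

```text
t: 17.65
position: [0.4565, -0.0944, 0.2377]
tool_rot: [[0.042, 0.999, 0.001], [0.999, -0.042, -0.002], [-0.002, 0.001, -1.0]]
wrist_force: [0.3, 0.8, -0.2]
opening: 0.0429
grasp_force: 0.0
```

Emit:
play_rows(deltas=[0.5,0,0,0,0,0,0])

```text
t: 17.75
position: [0.458, -0.0921, 0.2377]
tool_rot: [[0.04, 0.999, 0.002], [0.999, -0.04, -0.0], [-0.0, 0.002, -1.0]]
wrist_force: [0.1, -0.3, -0.2]
opening: 0.0428
grasp_force: 0.0
```

```bash
cat >> e.py <<'E'
print("lever home",D2W(30,0),near(D2W(30,0),.03,.137,.148),"grip open",near((.460,-.0915),.03,.123,.131))
E
python3 w.py w3; python3 e.py w3
cat > top.py <<'E'
from plan import *
K,M=cal("top"); I,D=cams.get_image("top"); P=cloud(K,M,D); X=P[D>0]
import sys
cv2.imwrite(f"pics/{sys.argv[1]}.png",cv2.resize(I[90:310,170:470],(800,587),interpolation=cv2.INTER_CUBIC)[...,::-1])
def near(c,r,z0,z1):
    m=(np.hypot(X[:,0]-c[0],X[:,1]-c[1])<r)&(X[:,2]>z0)&(X[:,2]<z1); q=X[m]
    return (len(q),q.mean(0)[:2].round(4)) if len(q) else None
print("lever",near(D2W(30,0),.03,.136,.15),"exp",D2W(30,0),"grip",near(D2W(-14,-200),.04,.12,.135),"exp",D2W(-12,-200))
E
python3 top.py t3
```

```text
17.8 [ 0.45827611 -0.09145405  0.23750779] 0.042768880816958364 [-0.0129861  -0.5685077  -0.04764261] [ 0.45968169 -0.02286536  0.38046962]
stud1 [0.5713 0.0307] (200, array([0.5652, 0.0374]), array([0.022, 0.024]))
stud2 [0.5736 0.0907] None
lever [ 0.4644 -0.0401] None
grip [ 0.5047 -0.1368] None
bush [0.7104 0.0553] None
lever home [0.55647687 0.06132221] None grip open (360, array([ 0.4602, -0.0965]), array([0.017, 0.017]))
lever (82, array([0.5568, 0.0583])) exp [0.55647687 0.06132221] grip None exp [ 0.50665729 -0.13687469]
```

Emit:
play_rows(deltas=[0.5,-0.005,0.002,0.04,0,0,0,0.5,-0.005,0.002,0.08,0,0,0,0.5,-0.005,0.002,0.12,0,0,0,0.5,-0.005,0.002,0.153,0,0,0,0.5,-0.005,0.002,0.153,0,0,0])

```text
t: 18.35
position: [0.4565, -0.0937, 0.0797]
tool_rot: [[0.036, 0.999, -0.009], [0.999, -0.036, 0.004], [0.004, -0.009, -1.0]]
wrist_force: [-1.1, -0.7, -0.1]
opening: 0.0429
grasp_force: 0.0
```

Emit:
play_rows(deltas=[0.1,0,0,0,0,0,0,0.1,0,0,0,0,0,0,0.1,0,0,0,0,0,0,0.1,0,0,0,0,0,0], newtons=25)

```text
t: 18.75
position: [0.4612, -0.0967, 0.0858]
tool_rot: [[0.038, 0.999, 0.004], [0.999, -0.038, -0.001], [-0.001, 0.004, -1.0]]
wrist_force: [2.2, 3.2, 2.3]
opening: 0.0172
grasp_force: 25.7
```

Emit:
play_rows(deltas=[0.1,-0.0064,0.002,0,0,0,0,0.1,-0.0132,0.0052,0,0,0,0,0.1,-0.0194,0.0094,0,0,0,0,0.1,-0.0249,0.0145,0,0,0,0,0.1,-0.0296,0.0204,0,0,0,0])

```text
t: 19.25
position: [0.4759, -0.1292, 0.0856]
tool_rot: [[0.035, 0.999, -0.007], [0.999, -0.035, -0.004], [-0.004, -0.007, -1.0]]
wrist_force: [-22.7, -10.5, 18.7]
opening: 0.0173
grasp_force: 27.9
```

```bash
python3 f.py
```

```text
19.25 D [-0.043  -0.1935] F [-22.7 -10.5  18.7] op 0.0173 z 0.0856
```

Emit:
play_rows(deltas=[0.1,0,0,0,0,0,0,0.1,0,0,0,0,0,0])

```text
t: 19.45
position: [0.4769, -0.1303, 0.0857]
tool_rot: [[0.036, 0.999, -0.005], [0.999, -0.036, -0.006], [-0.006, -0.004, -1.0]]
wrist_force: [-16.3, -12.6, 12.7]
opening: 0.0173
grasp_force: 26.9
```

```bash
python3 f.py; python3 -c "
from h import *
print(monitor.observe()['torque'])
K,M=cal('side'); I,D=cams.get_image('side'); cv2.imwrite('pics/s3.png',cv2.resize(I[120:270,290:440],(600,600),interpolation=cv2.INTER_CUBIC)[...,::-1])
cams.get_image('wrist')
"; python3 w.py w4
```

```text
19.45 D [-0.042  -0.1946] F [-16.3 -12.6  12.7] op 0.0173 z 0.0857
[-1.72379951  2.49298709  0.32302655]
19.6 [ 0.47685117 -0.13032303  0.08566934] 0.017552270030251595 [-15.73907053 -13.03455524  12.62718877] [ 0.47914702 -0.06031082  0.22808292]
```

View pics/s3.png

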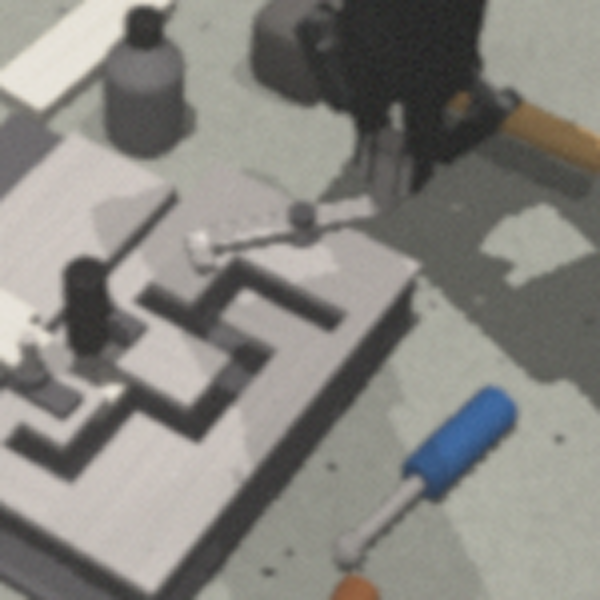

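The picture shows the hook about half shut, its grip between the fingers and nothing in the way, so the grip must be binding in the pads. I'll loosen and measure again.

Emit:
play_rows(deltas=[0.5,0,0,0,0,0,0,0.5,0,0,0,0,0,0,0.5,0,0,0,0,0,0,0.5,0,0,0,0,0,0])

```text
t: 20.0
position: [0.4789, -0.1268, 0.0841]
tool_rot: [[0.037, 0.999, 0.0], [0.999, -0.037, -0.0], [-0.0, 0.0, -1.0]]
wrist_force: [-0.4, -0.4, 0.2]
opening: 0.043
grasp_force: 0.0
```

```bash
python3 f.py; python3 - <<'E'
from plan import *
K,M=cal("wrist"); I,D=cams.get_image("wrist"); P=cloud(K,M,D); X=P[D>0]
m=(X[:,2]>.11)&(X[:,2]<.131)&(np.hypot(X[:,0]-.477,X[:,1]+.128)<.03); q=X[m]; print(len(q), (q.max(0)+q.min(0))/2 if len(q) else 0, np.ptp(q,0) if len(q) else 0)
m=(X[:,2]>.064)&(X[:,2]<.08)&(X[:,0]>.45)&(X[:,0]<.58)&(X[:,1]>-.14)&(X[:,1]<-.01); q=X[m]; print(len(q)); print(cv2.minAreaRect((q[:,:2]*1000).astype(np.float32)))
cv2.imwrite("pics/w5.png",I[...,::-1])
E
```

```text
20.0 D [-0.0401 -0.191 ] F [-0.4 -0.4  0.2] op 0.043 z 0.0841
4642 [ 0.47676927 -0.12600902  0.1204854 ] [0.05651439 0.02655941 0.02095916]
9246
((514.23681640625, -67.62608337402344), (127.15744018554688, 113.27454376220703), 0.16916637122631073)
```

View pics/w5.png

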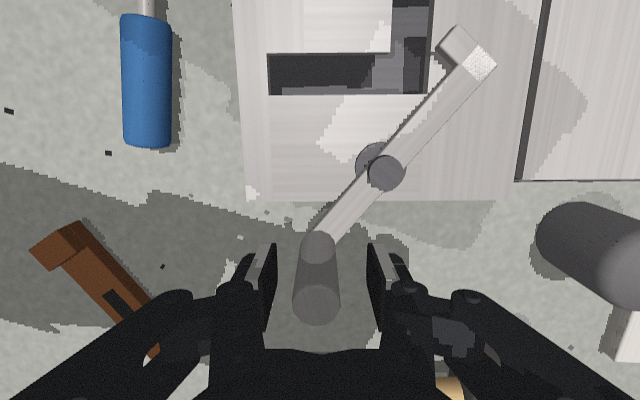

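Emit:
play_rows(deltas=[0.3,0,0,0,0,0,0,0.3,-0.003,0.006,0,0,0,0,0.3,-0.006,0.013,0,0,0,0,0.3,-0.008,0.021,0,0,0,0,0.3,-0.009,0.028,0,0,0,0])

```text
t: 20.55
position: [0.5066, -0.1374, 0.0838]
tool_rot: [[0.038, 0.999, -0.001], [0.999, -0.038, -0.0], [-0.0, -0.001, -1.0]]
wrist_force: [-2.2, -1.2, -1.4]
opening: 0.0255
grasp_force: 1.2
```

Emit:
play_rows(deltas=[0.3,0,0.002,0,0,0,0,0.3,0,0.004,0,0,0,0])

```text
t: 20.75
position: [0.5107, -0.137, 0.0839]
tool_rot: [[0.038, 0.999, -0.0], [0.999, -0.038, 0.0], [0.0, -0.0, -1.0]]
wrist_force: [-1.8, -1.1, 0.8]
opening: 0.0255
grasp_force: 0.8
```

```bash
python3 f.py
```

```text
20.75 D [-0.008 -0.2  ] F [-1.8 -1.1  0.8] op 0.0255 z 0.0839
```

Pushing with about 1.8 N of friction; keep on until it stops.

Emit:
play_rows(deltas=[0.3,0,0.002,0,0,0,0,0.3,0,0.003,0,0,0,0,0.3,0,0.003,0,0,0,0])

```text
t: 21.05
position: [0.5128, -0.137, 0.0839]
tool_rot: [[0.037, 0.999, -0.001], [0.999, -0.037, 0.0], [0.0, -0.001, -1.0]]
wrist_force: [-4.4, -1.8, 1.2]
opening: 0.0254
grasp_force: 2.2
```

```bash
python3 f.py
```

```text
21.05 D [-0.0058 -0.1999] F [-4.4 -1.8  1.2] op 0.0254 z 0.0839
```

Emit:
play_rows(deltas=[0.3,0,0.001,0,0,0,0,0.3,0,0.002,0,0,0,0,0.3,0,0.002,0,0,0,0])

```text
t: 21.35
position: [0.513, -0.137, 0.0837]
tool_rot: [[0.037, 0.999, -0.005], [0.999, -0.037, 0.001], [0.001, -0.005, -1.0]]
wrist_force: [-12.8, -2.6, 7.5]
opening: 0.0258
grasp_force: 6.1
```

```bash
python3 f.py
```

```text
21.35 D [-0.0056 -0.1999] F [-12.8  -2.6   7.5] op 0.0258 z 0.0837
```

Against the stop. I'll back off, open, rise and check.

Emit:
play_rows(deltas=[0.5,0,-0.003,0,0,0,0,0.5,0,-0.006,0,0,0,0,0.5,0,-0.006,0,0,0,0])

```text
t: 21.65
position: [0.5095, -0.1369, 0.0841]
tool_rot: [[0.038, 0.999, 0.001], [0.999, -0.038, 0.0], [0.0, 0.001, -1.0]]
wrist_force: [-0.6, 0.6, -0.1]
opening: 0.0426
grasp_force: 0.0
```

Emit:
play_rows(deltas=[0.5,0,0,-0.03,0,0,0,0.5,0,0,-0.07,0,0,0,0.5,0,0,-0.11,0,0,0,0.5,0,0,-0.15,0,0,0,0.5,0,0,-0.157,0,0,0])

```text
t: 22.15
position: [0.5123, -0.1382, 0.247]
tool_rot: [[0.037, 0.999, 0.009], [0.999, -0.037, -0.004], [-0.004, 0.009, -1.0]]
wrist_force: [0.5, 0.1, 1.3]
opening: 0.0426
grasp_force: 0.0
```

Emit:
play_rows(deltas=[0.5,0.02,-0.18,-0.03,0,0,0,0.5,0.02,-0.18,-0.03,0,0,0,0.5,0.02,-0.18,-0.03,0,0,0,0.5,0.02,-0.18,-0.03,0,0,0,0.5,0.02,-0.18,-0.03,0,0,0])

```text
t: 22.65
position: [0.3283, -0.1097, 0.2714]
tool_rot: [[0.039, 0.999, 0.002], [0.999, -0.039, -0.002], [-0.002, 0.002, -1.0]]
wrist_force: [1.1, 0.3, 1.0]
opening: 0.0433
grasp_force: 0.0
```

```bash
python3 f.py; python3 top.py t4
```

```text
22.65 D [-0.1912 -0.1798] F [1.1 0.3 1. ] op 0.0433 z 0.2714
lever (82, array([0.5568, 0.0583])) exp [0.55647687 0.06132221] grip (51, array([ 0.5081, -0.1382])) exp [ 0.50665729 -0.13687469]
```

View pics/t4.png

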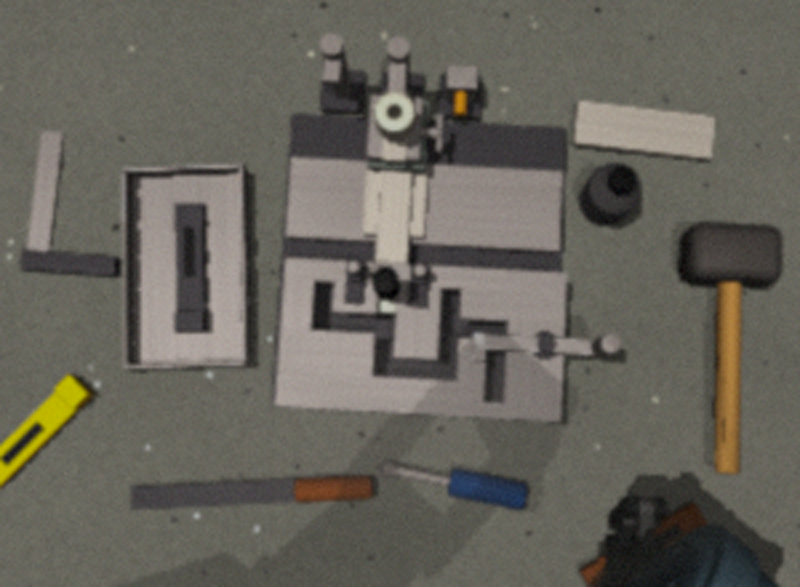

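The top picture shows the strap flat in the tray (190,268), the vise under the bushing (394,112) with the lever home (387,283), the hook shut across the empty slot, and the bystanders where they were. Handing in.

```bash
python3 -c "
from bench import manip
print(manip.sign_off())"
```

```text
the job is handed in; nothing more can be done
None
```

The job is handed in, at about 23 s of the 72 s: the clamp lies flat in the tray, the vise is home at station 2 under the bushing, the keeper hook is shut across the empty parking slot and released, and the mallet, countersink, file and oil bottle look unmoved in the last picture.

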